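# Latch the two-part casting mould shut

### The arm

A 6-joint arm with a two-finger parallel gripper is mounted at the origin on a cart in front of the work surface, level with it; the furniture and walls round the work are solid. World frame = base frame: x ahead of the robot, y to its left, z up, the work surface at z = 0. Lengths are in mm, angles in degrees, forces in N, time in s.
With the tool pointing down it reaches from about 300 to 850 mm from the base axis. Payload 4.2 kg.
Tool frame: the origin (TCP) lies on the centre line of the jaws, within the pads' length; the fingertips stand 14 mm ahead of it and the grasp point (between the pads) lies 5 mm behind it (env.finger_overhang is the z of the fingertips in the tool frame, in mm); z points along the fingers, y is the line along which they close (so a half turn about z gives the same grasp; the last joint's range is limited). The gripper opens to 91 mm and grips with 3 to 60 N. Pads are 32 mm wide; open, the fingers measure 118 mm over their backs; the gripper's body (76 mm by 178 mm) begins 60 mm behind the grasp point.
Start: joints at [68.01, 18.312, 89.639, -0, 72.044, -1.146], TCP at [204.604, 537.382, 227.976] pointing down, gripper open.
Joint ranges: [-177.97, 177.97], [-48.28, 115.42], [12.27, 149.76], [-77.06, 257.06], [2.81, 150.46], [-146.56, 146.56]. Speed limits (degrees/s): [147.25, 147.25, 180, 180, 180, 180].

### API

Orientations are given as [roll, pitch, yaw] about the fixed x, y, z axes, in that order (R = Rz(yaw) Ry(pitch) Rx(roll)).
In Python, from workcell import sensors, viewer, env gives the robot as it stands. The module is installed in compiled form; this text tells all that it offers.
- The arm moves only by the tool step_arm, never from a script. Its argument "plan" is one flat list of numbers, 6 for each row, row after row: the shift along the tool's x, y, z in cm, then the turn, a rotation vector about the tool's x, y, z in rad. In form: [x, y, z, wx, wy, wz, x, y, z, wx, wy, wz, ...]. A call has 1 to 5 rows; each row shifts and turns the commanded pose from where the row before left it, along the tool's axes as they then stand; what a row does not reach is not made up. A row lasts 1/12 s, in which the tool goes at most 41.7 mm and 7.16 degrees, less where a joint would pass 70% of its speed; a pose out of reach is approached as far as the arm can. A call is refused whole if a number of a shift passes 4.17 or a number of a turn 0.125, either way. A call with a gripper value outside its range is refused whole. "hand" is the finger opening in cm, from 0 to 9.12, set as the call begins (left out, the last holds). The fingers move at their own pace and stop on an object; "newtons" is the grip in N (left out, the last holds). Time passes only in rows, so rows that do not move let the fingers close. It gives the time, the measured TCP pose, the force, the opening and the grip force at its end, in the units of the state.
- sensors.state(): the state, without advancing time (a new reading comes with each control period).
- viewer.grab_frame(name): name is "side" or "top"; returns a dict with "img" (384x512x3 uint8, red, green, blue), "fx", "fy", "cx", "cy" (pixels), "k1" (the pictures are not rectified: a ray, as slopes to the right and down, at radius r is drawn at 1 + k1 r^2 times it, then the intrinsics apply), "position" and "attitude" of the camera in the world. Camera axes: x right, y down, z forward; pixel columns grow to the right and rows downward; lengths in mm; the calibration is good to about 2 mm. A picture is of the moment at which its call begins. There is no depth.
- env.job_done(): hands the job in; it is judged then, once.
Trained networks look in a picture, given as the dict that the camera call returned (one of the last four; its "shot" number tells which), for a name from the list of things; names that differ only in an ending like _2 or _b are one class to them, and where a whole thing is asked for, a point or a joint stands for the part that bears it (a point fixed in the world has none). Each returns a list of dicts, best first, with "score" (0 to 1); they miss things now and then, are a little off and sometimes report something else, mostly with a low value. They report only what shows in the picture. A call takes as long as a camera call.
- viewer.boxes_of(name, picture): "location" ([column, row] in pixels, amid what is visible of it).
- viewer.pinpoint(name, picture): "location" ([column, row] in pixels: a listed point, or the origin of a listed thing).
The state is a dict: "time_s": time; "qpos": joint angles; "qvel": joint speeds; "effort": joint torques, N m; "ee_pos": TCP position; "ee_rot": TCP orientation; "force": force on the tool from outside, world axes, zero at the start; "torque": the same for the moment, N m; "gripper_width": finger opening in mm; "gripper_force": force on a finger pad.
Only numpy, scipy, OpenCV 4.12 (cv2) and the standard library are available. Lean on these libraries where they do the work, as an engineer would, in place of code of your own. Each camera call takes 0.05 s, during which the arm holds its last target. There are 200 camera calls.

### The job

Close the blue casting mould with its draw latch: with the red lever still raised, take the bow by its yellow knob and drop the bow's crossbar gently into the slot of the steel keeper, behind the two hooks, without forcing it down on the steel. Then swing the red lever all the way over until it lies flat and stays there by itself, with the bow holding the mould's halves tight together. Leave the two little house casts and the glue bottle alone.

Things in the scene. Friction and masses are not known exactly. Their poses are not given: they have to be found in the camera images.
- mould: Blue two-part mould on a plywood base, fixed. x runs along the latch from the lever towards the keeper, z up. Origin on the base's underside, 64 mm straight below the lever's hinge pin, which lies along y. Blue tops 50 mm above the origin; fixed half x = -50 to 39 mm, sliding half 45 to 125 mm plus the gap, both 80 mm wide; base x = -62 to 150 mm, 124 mm wide.
- mould_gap (a joint): How far the sliding half stands open along the mould's x (m): 0 = halves tight together, 0.006 = fully open, as at the start. Inner springs push it open with 5 N (open) to 12 N (shut).
- lever (a joint): Red lever (rad): 0 = flat, pointing along the mould's -x, away from the keeper; 1.57 upright; 2.8 end of travel, leaning towards the keeper. Stiff hinge (0.045 N m): it stays where left. With the bow hooked, dead centre is near 0.31: above it the lever springs back, below it the pull helps it down; press it home. Takes up to about 8 N at the grip.
- lever_grip (a point): Centre of the red cross-grip at the lever's end: cylinder 16 mm in diameter and 16 mm long along the mould's y; pinch its flat ends along y from above. Seen from the hinge pin in the mould's x-z plane it is at 75 mm * (-cos q, sin q) for lever value q.
- yoke_pin (a point): Pin on the lever (along the mould's y) on which the bow swings. Seen from the hinge pin in the mould's x-z plane it is at 20 mm * (-cos(q - 0.314), sin(q - 0.314)) for lever value q.
- bow: Steel U-shaped bow (the loop) with a flat-sided 6 x 6 x 50 mm crossbar. Origin at its crossbar's centre; the crossbar lies along the mould's y; x points outwards from the yoke pin, 107 mm away; z to the knob's side. A stiff swing (0.04 N m): it stays where put, and the lever drags it up with it unless its crossbar is under the hooks. Springs let it stretch along x 17 mm: from 18 N, plus 2.5 N/mm.
- bow_knob (a point): Centre of the yellow knob on a thin post over the middle of the crossbar, 38 mm from the crossbar's centre along the bow's z: cylinder 16 mm in diameter and 16 mm long along the mould's y; pinch its flat ends along y from above. Bow and lever then follow it in the mould's x-z plane.
- keeper_mark (a point): Mark on the sliding half (axes as the mould's) where the hooked crossbar's centre would sit if the steel keeper stood at the middle of its adjustment. The keeper itself, screwed on through slots, is not measured: it stands up to 7 mm either way along x from the mark, so its slot must be found by feel or by eye. Its height is exact.
- sliding_half: Blue sliding half with the keeper; origin mid-length, 18.5 mm above the mould's. Keeper, in mm from the hooked crossbar's true seat, axes as the mould's: slot floor z -3.5; two prongs at y 5 to 13 either side, flat tops z 9 from x -20 to 1, hooks overhanging x -3 to 1 above z 5; back wall face x 10, 8 thick, top z 15.5, 26 wide. The bar goes down at x 4 to 7, then back under the hooks to 0.
- house_block: small grey model house, a finished cast, 34 x 40 x 44 mm; origin under its middle; loose, not to be moved
- house_block_b: longer grey model house, a finished cast, 32 x 54 x 36 mm; origin under its middle; loose, not to be moved
- glue_bottle: small glue bottle standing upright, 34 mm across, 92 mm tall; origin under its middle; loose, not to be moved

How it is judged:
By the outcome, as a careful person would: the job done as asked, in the order asked, and still so for the second after the job is handed in, with the robot touching nothing.
It also fails if it takes over 53 s, if anything falls off the work surface, if the arm or the gripper's body presses on something with over 40 N, if the wrist force passes 120 N, or if a joint passes its speed limit or range.

## Working session

There is one attempt and no reset: what is moved stays moved. The work goes in short steps, Python scripts to look and compute and a tool call to move; the robot and the scene stay as the last step left them, time stands still between calls to the robot, and variables do not carry over. Pictures are saved under pics/ and viewed, at most 10 in all, crops included, and the job is handed in when it is done.

Besides the shell and the picture viewer there is one more tool, called after "Call:" as a command line: name --argument value ..., lists and objects as JSON in quotes. step_arm: Moves the arm, as the interface text tells. Its arguments: {"type":"object","properties":{"plan":{"type":"array","items":{"type":"number"}},"hand":{"type":"number"},"newtons":{"type":"number"}},"required":["plan"]}

```bash
mkdir -p pics; cat > h.py <<'E'
import numpy as np, cv2
from scipy.spatial.transform import Rotation as R
from scipy.optimize import least_squares
from workcell import sensors, viewer, env
def cam(p):
    a=np.array(p['attitude'],float)
    if a.shape==(3,3): M=a
    elif a.size==4: M=R.from_quat(a).as_matrix()
    else: M=R.from_euler('xyz',a,degrees=True).as_matrix()
    return M,np.array(p['position'],float)
def proj(p,X):
    M,o=cam(p); v=(np.atleast_2d(X)-o)@M; s=v[:,:2]/v[:,2:]; r2=(s**2).sum(1,keepdims=True)
    s=s*(1+p['k1']*r2); return s*[p['fx'],p['fy']]+[p['cx'],p['cy']]
def tri(obs):
    f=lambda X: np.concatenate([(proj(p,X)[0]-uv) for p,uv in obs])
    r=least_squares(f,[400,200,60]); return r.x,np.abs(r.fun).max()
def save(p,n): cv2.imwrite('pics/'+n,p['img'][:,:,::-1])
E
python3 - <<'E'
from h import *
P={n:viewer.grab_frame(n) for n in('side','top')}
print({k:v for k,v in P['side'].items() if k!='img'},P['top']['attitude'],P['top']['position'])
D={}
for n in('mould','lever_grip','yoke_pin','bow','bow_knob','keeper_mark','sliding_half','house_block','glue_bottle'):
    for c in P:
        D[n,c]=viewer.pinpoint(n,P[c])
        print(n,c,[(np.round(d['location'],1).tolist(),round(d['score'],2)) for d in D[n,c][:3]])
    if D[n,'side'] and D[n,'top']:
        x,e=tri([(P[c],np.array(D[n,c][0]['location'])) for c in P]); print('   ',x.round(1),round(e,2))
for c in P: save(P[c],c+'0.png')
a=np.hstack([P[c]['img'] for c in P])[:,:,::-1]
cv2.imwrite('pics/both0.png',cv2.resize(a,(800,300),interpolation=cv2.INTER_AREA))
print(sensors.state())
E
```

```text
{'fx': 413.1715062440167, 'fy': 413.1715062440167, 'cx': 255.25717797821025, 'cy': 197.28449636340085, 'k1': -0.04680788492700774, 'position': array([ 164.01249825, 1192.437995  ,  485.73298057]), 'attitude': array([-114.07211823,   -0.28843866, -151.8690874 ]), 'shot': 1} [-1.74487952e+02  1.41147814e-01 -9.00291490e+01] [ 491.27545438  361.31182018 1140.08755043]
mould side [([302.5, 219.7], 0.62)]
mould top [([270.2, 236.9], 0.64), ([258.9, 278.3], 0.6)]
    [495.  308.6   5.9] 0.88
lever_grip side [([313.2, 168.5], 0.77)]
lever_grip top [([272.2, 242.2], 0.77)]
    [479.6 309.6 147.5] 0.86
yoke_pin side [([305.8, 186.9], 0.66)]
yoke_pin top [([277.0, 236.3], 0.92)]
    [495.9 296.8  91.8] 0.85
bow side [([338.9, 181.3], 0.75)]
bow top [([258.4, 277.1], 0.7)]
    [404.3 340.3 139.9] 0.32
bow_knob side [([335.7, 159.2], 0.75)]
bow_knob top [([265.6, 269.6], 0.85)]
    [422.3 325.6 185. ] 1.11
keeper_mark side [([341.5, 208.3], 0.74)]
keeper_mark top [([260.5, 278.2], 0.62)]
    [394.9 333.7  71.7] 0.71
sliding_half side [([336.5, 226.8], 0.91)]
sliding_half top [([259.1, 271.0], 0.
[... 251 characters left out ...]
op [([165.9, 255.7], 0.44)]
{'time_s': 1.0, 'qpos': array([ 6.80113799e+01,  1.83096703e+01,  8.96394814e+01, -2.43249268e-03,
        7.20420775e+01, -1.14495064e+00]), 'qvel': array([-0.06340856,  0.04569589, -0.0157305 ,  0.0116666 , -0.17490102,
       -0.02264362]), 'effort': array([-3.40651186e-04, -4.12370038e+01, -2.32234901e+01,  7.29527534e-02,
        3.77106154e-02, -9.95840423e-06]), 'ee_pos': array([204.60538713, 537.38511176, 227.99503148]), 'ee_rot': array([1.79991277e+02, 2.48889773e-03, 1.59157080e+02]), 'force': array([ 1.44432114, -0.31143096,  0.22242074]), 'torque': array([-0.04731367,  0.00588047, -0.03474506]), 'gripper_force': 0.0, 'gripper_width': 91.16377460454918}
```

```bash
python3 - <<'E'
import cv2,numpy as np
a=cv2.imread('pics/side0.png')[90:290,210:430]; b=cv2.imread('pics/top0.png')[170:350,150:370]
a=cv2.resize(a,None,fx=2,fy=2); a=cv2.resize(cv2.imread('pics/side0.png')[110:280,210:410],(400,340),interpolation=3)
b=cv2.resize(cv2.imread('pics/top0.png')[170:340,170:370],(400,340),interpolation=3)
cv2.imwrite('pics/c0.png',np.hstack([a,b]))
E
```

```text
(no output)
```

View pics/both0.png

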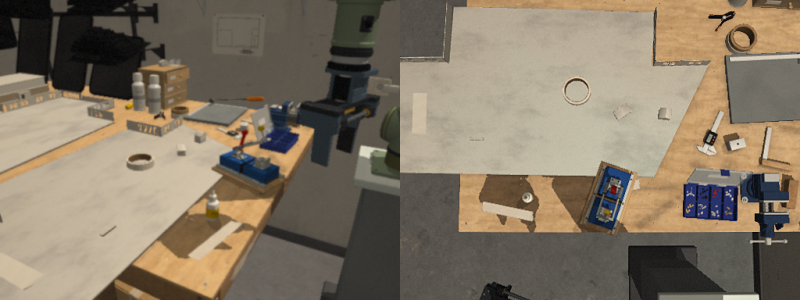

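View pics/c0.png

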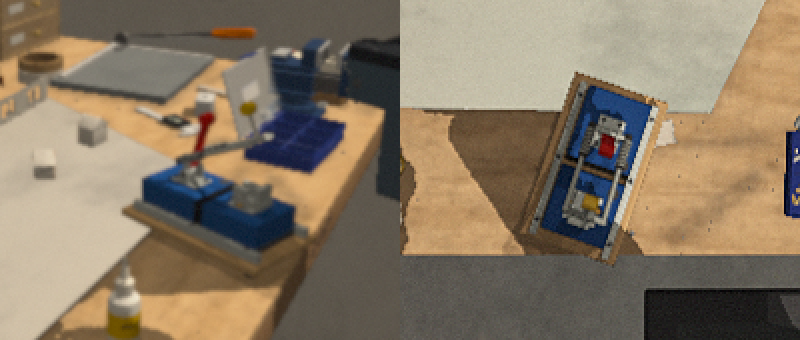

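The side view shows the lever upright at about (313,168), with the bow sticking out over the keeper and the knob at (336,159). In the top view the mould is at about (265,255), tilted. The casts and the bottle are well clear of it. Next I'll fit the whole mechanism as one model.

```bash
cat > fit.py <<'E'
from h import *
H=np.array([0,0,64.])
def model(v):
    ox,oy,oz,yaw,q,a,kx,kz=v[:8]; gap=6
    d=lambda r,t: r*np.array([-np.cos(t),0,np.sin(t)])
    yp=H+d(20,q-.314); bar=yp+107*np.array([np.cos(a),0,np.sin(a)])
    m=dict(mould=np.zeros(3),lever_grip=H+d(75,q),yoke_pin=yp,bow=bar,bow_knob=bar+38*np.array([-np.sin(a),0,np.cos(a)]),
      keeper_mark=np.array([kx,0,kz]),sliding_half=np.array([85+gap,0,18.5]))
    Rm=R.from_euler('z',yaw).as_matrix()
    return m,{k:Rm@x+[ox,oy,oz] for k,x in m.items()}
def observe(n=2):
    O=[]
    for _ in range(n):
        for c in('side','top'):
            p=viewer.grab_frame(c)
            for k in('mould','lever_grip','yoke_pin','bow','bow_knob','keeper_mark','sliding_half'):
                r=viewer.pinpoint(k,p)
                if r and r[0]['score']>.4: O.append((p,k,np.array(r[0]['location'])))
    return O,p
def fit(O,v0):
    def f(v):
        w=model(v)[1]; return np.concatenate([proj(p,w[k])[0]-uv for p,k,uv in O]+[[(v[2])/3]])
    return least_squares(f,v0,loss='soft_l1')
E
python3 - <<'E'
from fit import *
O,p=observe(2)
r=fit(O,[490,300,0,np.radians(160),1.5,.5,100,65]); v=r.x
C=np.linalg.inv(r.jac.T@r.jac+1e-9*np.eye(8))
print('yaw',np.degrees(v[3])); print(v.round(2)); print(np.sqrt(np.diag(C)).round(2))
m,w=model(v)
for k in m: print(k,m[k].round(1),w[k].round(1))
f=r.fun[:-1].reshape(-1,2)
for (p,k,uv),e in zip(O,f): print(p['shot'],k,e.round(1))
np.save('v.npy',v)
E
```

```text
yaw 161.0077661157363
[4.9417e+02 3.0467e+02 1.1500e+01 2.8100e+00 1.7600e+00 4.7000e-01
 1.0619e+02 6.5880e+01]
[1.26 2.25 1.83 0.03 0.04 0.02 2.27 2.65]
mould [0. 0. 0.] [494.2 304.7  11.5]
lever_grip [ 14.2   0.  137.6] [480.7 309.3 149.1]
yoke_pin [-2.5  0.  83.8] [496.5 303.9  95.3]
bow [ 92.7   0.  132.7] [406.5 334.9 144.2]
bow_knob [ 75.4   0.  166.5] [422.9 329.2 178. ]
keeper_mark [106.2   0.   65.9] [393.8 339.2  77.4]
sliding_half [91.   0.  18.5] [408.1 334.3  30. ]
3 mould [ 1.  -2.2]
3 lever_grip [-2.2  1.1]
3 yoke_pin [1.3 1.8]
3 bow [0.4 1.7]
3 bow_knob [ 0.4 -0.7]
3 keeper_mark [-0.4  0.1]
3 sliding_half [ 1.  -1.7]
4 mould [ 14.1 -42.7]
4 lever_grip [1.1 1.1]
4 yoke_pin [-2.2  0.2]
4 bow_knob [-2.1 -1.1]
4 keeper_mark [1.8 1.1]
4 sliding_half [-1.1 -0.6]
5 mould [-34.9   9.7]
5 lever_grip [-1.  -0.2]
5 yoke_pin [0.5 1.3]
5 bow [-1.6 -4.1]
5 bow_knob [-1.9  3.4]
5 keeper_mark [-2.1 -0.1]
5 sliding_half [-0.4 -2.1]
6 mould [3.  0.9]
6 yoke_pin [-1.6  0.1]
6 bow [0.2 0.8]
6 bow_knob [1.  1.1]
6 keeper_mark [-2.2  0.4]
6 sliding_half [2.1 0.6]
```

```bash
cat >> fit.py <<'E'
def box(v,x0,x1,hw,z):
    Rm=R.from_euler('z',v[3]).as_matrix()
    return np.array([[x0,-hw,z],[x1,-hw,z],[x1,hw,z],[x0,hw,z]])@Rm.T+v[:3]
def overlay(v,ps,name,rois):
    out=[]
    m,w=model(v)
    for p,(x,y) in zip(ps,rois):
        im=p['img'][:,:,::-1].copy(); s=4
        im=cv2.resize(im[y:y+140,x:x+100],None,fx=s,fy=s,interpolation=cv2.INTER_CUBIC)
        g=lambda X:np.round((proj(p,X)-[x,y]+.5)*s).astype(int)
        for b,c in((box(v,-62,150,62,0),(0,255,255)),(box(v,-50,39,40,50),(0,255,0)),(box(v,51,131,40,50),(255,255,0))):
            cv2.polylines(im,[g(b)],True,c,1)
        for k in w: cv2.circle(im,g(w[k])[0].tolist(),4,(0,0,255) if 'bow' in k else (255,0,255),1)
        out.append(im)
    cv2.imwrite('pics/'+name,np.hstack(out))
E
python3 - <<'E'
from fit import *
O,_=observe(4)
O=[o for o in O if o[1]!='mould']
r=fit(O,np.load('v.npy')); v=r.x
print(np.degrees(v[3]),v.round(2),np.abs(r.fun).max(),r.fun[-1])
m,w=model(v)
for k in m: print(k,m[k].round(1),w[k].round(1))
np.save('v.npy',v)
ps=[viewer.grab_frame(c) for c in('side','top')]
overlay(v,ps,'ov1.png',[(265,130),(220,195)]); print(sensors.state()['time_s'])
E
```

```text
162.1057627699535 [4.9253e+02 3.0576e+02 1.3320e+01 2.8300e+00 1.7500e+00 4.8000e-01
 1.0049e+02 6.1880e+01] 138.05497604440475 4.439273011690267
mould [0. 0. 0.] [492.5 305.8  13.3]
lever_grip [ 13.6   0.  137.8] [479.6 309.9 151.1]
yoke_pin [-2.6  0.  83.8] [495.  305.   97.1]
bow [ 92.3   0.  133.2] [404.7 334.1 146.5]
bow_knob [ 74.8   0.  166.9] [421.3 328.7 180.2]
keeper_mark [100.5   0.   61.9] [396.9 336.6  75.2]
sliding_half [91.   0.  18.5] [405.9 333.7  31.8]
5.9
```

View pics/ov1.png

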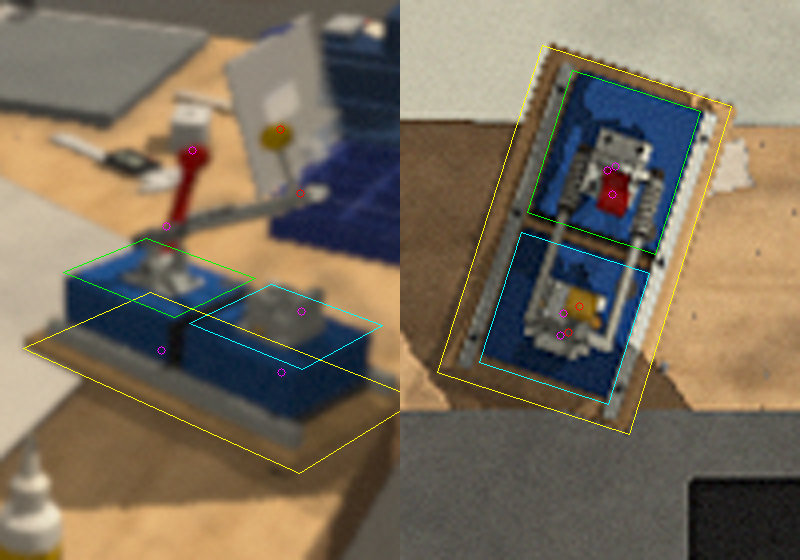

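The overlay in `ov1` agrees in plan. In the side view the knob (277,137) and grip (192,157) sit about 1.7 px below the fit, so the fitted z is a bit high. I'll refine with colour centroids.

```bash
cat > col.py <<'E'
from fit import *
def cent(p,uv,kind,r=14):
    hsv=cv2.cvtColor(p['img'],cv2.COLOR_RGB2HSV).astype(int); h,s,va=hsv[...,0],hsv[...,1],hsv[...,2]
    m={'y':(h>17)&(h<32)&(s>150),'r':((h<6)|(h>174))&(s>130)}[kind]&(va>50)
    Y,X=np.mgrid[:384,:512]; m&=np.hypot(X-uv[0],Y-uv[1])<r
    n,l,st,c=cv2.connectedComponentsWithStats(m.astype(np.uint8))
    if n<2: return None,0,None
    i=1+st[1:,4].argmax(); return c[i],st[i,4],st[i]
E
python3 - <<'E'
from col import *
v=np.load('v.npy'); m,w=model(v)
ps={c:viewer.grab_frame(c) for c in('side','top')}
obs=[]
for c,p in ps.items():
    u=proj(p,w['bow_knob'])[0]; k=cent(p,u,'y'); print(c,'knob',u.round(1),k[0],k[1],k[2]); obs.append((p,k[0]))
    u=proj(p,w['lever_grip'])[0]; k=cent(p,u,'r'); print(c,'grip',u.round(1),k[0],k[1],k[2])
print('knob',tri(obs))
p=ps['top']; hsv=cv2.cvtColor(p['img'],cv2.COLOR_RGB2HSV)
b=cv2.inRange(hsv,(100,130,30),(125,255,255)); z=np.zeros_like(b); z[200:310,230:302]=255; b&=z
pts=np.argwhere(b>0)[:,::-1].astype(np.float32); rect=cv2.minAreaRect(pts); print(rect)
q=np.vstack([box(v,-50,39,40,50),box(v,51,131,40,50)]); print(cv2.minAreaRect(proj(p,q).astype(np.float32)))
E
```

```text
side knob [334.4 161.7] [333.64864865 163.64864865] 37 [330 161   8   6  37]
side grip [312.4 167.1] [311.96363636 171.49090909] 55 [309 166   8  15  55]
top knob [264.4 270.9] [264.81481481 271.05555556] 54 [261 267   8   9  54]
top grip [272.4 243. ] [273.14285714 242.45714286] 70 [270 237   8  12  70]
knob (array([421.66171583, 327.95709824, 175.23724073]), np.float64(0.5500407416802204))
((267.86749267578125, 252.87863159179688), (33.2710075378418, 75.08392333984375), 19.29004669189453)
((267.0977783203125, 253.6900634765625), (34.00373840332031, 76.79496002197266), 17.731456756591797)
```

Call:
step_arm --plan '[-3.47, -1.48, 0, 0, 0, 0, -3.47, -1.48, 0, 0, 0, 0, -3.47, -1.48, 0, 0, 0, 0, -3.47, -1.48, 0, 0, 0, 0]' --hand 5.0 --newtons 10

```text
time_s: 6.33
ee_pos: [314.0, 431.6, 228.0]
ee_rot: [180.0, 0.0, 159.2]
force: [0.3, 1.8, 0.0]
gripper_width: 67.5
gripper_force: 0.0
```

Call:
step_arm --plan '[-3.47, -1.48, 0, 0, 0, 0, -3.47, -1.48, 0, 0, 0, 0, -3.47, -1.48, 0, 0, 0, 0, -3.46, -1.48, 0, 0, 0, -0.026, 0, 0, 0, 0, 0, 0]'

```text
time_s: 6.75
ee_pos: [426.0, 323.8, 228.1]
ee_rot: [-180.0, 0.2, 160.4]
force: [-0.7, 0.6, -0.7]
gripper_width: 49.9
gripper_force: 0.0
```

```bash
python3 - <<'E'
from col import *
v=np.load('v.npy'); m,w=model(v); s=sensors.state()
print(s['time_s'],s['ee_pos'],s['ee_rot'],s['force'],s['gripper_width'])
ps=[viewer.grab_frame(c) for c in('side','top')]
K=np.array([421.7,328,175.2]); obs=[]
for p in ps:
    u=proj(p,K)[0]; k=cent(p,u,'y',10); print(u,k[0],k[1])
out=[]
for p,(x,y) in zip(ps,[(285,80),(220,215)]):
    im=cv2.resize(p['img'][y:y+110,x:x+80,::-1],None,fx=5,fy=5,interpolation=cv2.INTER_CUBIC)
    tip=s['ee_pos']-[0,0,14]
    for X in(K,tip): cv2.circle(im,np.round((proj(p,X)[0]-[x,y]+.5)*5).astype(int).tolist(),4,(0,0,255),1)
    out.append(im)
cv2.imwrite('pics/n1.png',np.hstack(out))
E
```

```text
6.75 [425.98320415 323.84242455 228.07625974] [-179.95021901    0.19533989  160.36746854] [-0.7434861   0.64242978 -0.65965465] 49.93268257828645
[334.17513227 163.66766415] [333.72222222 163.69444444] 36
[264.63131081 270.54695131] None 0
```

View pics/n1.png

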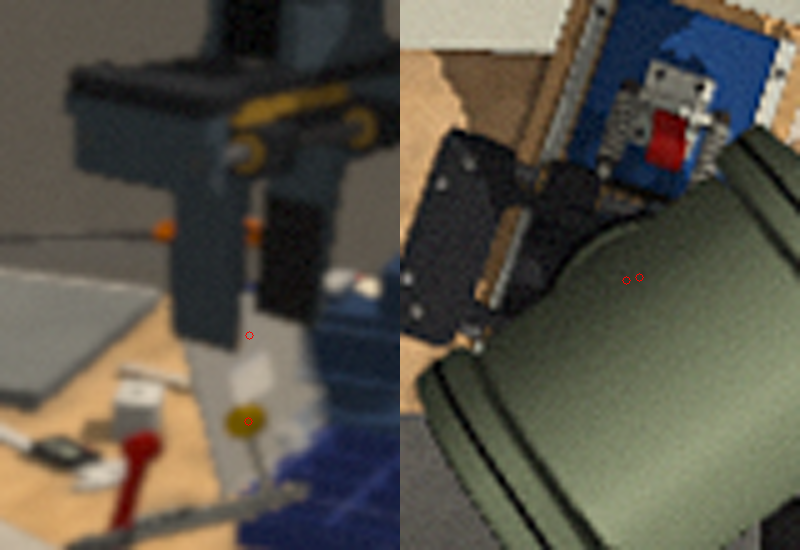

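The side view shows the open fingers straddling the line above the yellow knob at (333.7,163.7). The arm hides it from the top camera. I'll let the arm settle before descending.

Call:
step_arm --plan '[0, 0, 1.5, 0, 0, 0, 0, 0, 1.0, 0, 0, 0, 0, 0, 0, 0, 0, 0]'

```text
time_s: 7.1
ee_pos: [419.7, 327.9, 200.7]
ee_rot: [-179.8, -0.2, 160.7]
force: [-0.1, 0.2, 0.1]
gripper_width: 49.8
gripper_force: 0.0
```

Call:
step_arm --plan '[0, 0, 1.2, 0, 0, 0, 0, 0, 1.1, 0, 0, 0, 0, 0, 1.0, 0, 0, 0, 0, 0, 0, 0, 0, 0, 0, 0, 0, 0, 0, 0]'

```text
time_s: 7.52
ee_pos: [421.3, 328.3, 169.7]
ee_rot: [-180.0, -0.0, 160.7]
force: [-0.1, -0.7, -0.1]
gripper_width: 49.9
gripper_force: 0.0
```

```bash
python3 - <<'E'
from col import *
s=sensors.state()
print(s['time_s'],s['ee_pos'],s['ee_rot'],s['force'],s['gripper_width'])
for _ in range(3):
  p=viewer.grab_frame('side')
  K=np.array([421.7,328,175.2]); u=proj(p,K)[0]; k=cent(p,u,'y',10); print(u,k[0],k[1])
x,y=295,110
im=cv2.resize(p['img'][y:y+80,x:x+90,::-1],None,fx=6,fy=6,interpolation=cv2.INTER_CUBIC)
cv2.imwrite('pics/n2.png',im)
E
```

```text
7.5167 [421.27693213 328.29837515 169.66626466] [-1.79951816e+02 -4.22563174e-02  1.60695513e+02] [-0.10356938 -0.70212244 -0.07191733] 49.864526159073264
[334.17513227 163.66766415] [335.62162162 163.37837838] 37
[334.17513227 163.66766415] [335.55555556 163.30555556] 36
[334.17513227 163.66766415] [335.46153846 163.35897436] 39
```

View pics/n2.png

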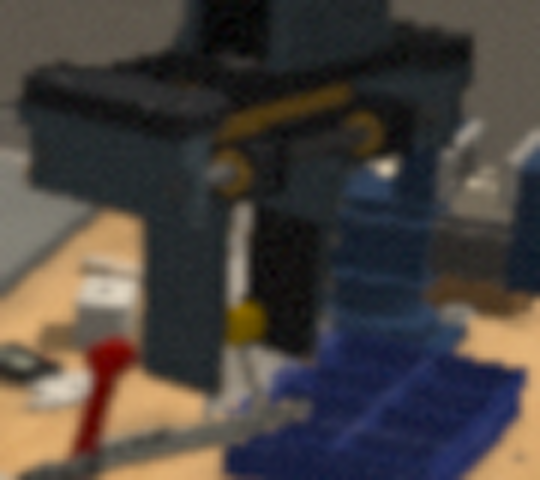

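In `n2` the knob (yellow at 245,322 in the crop) sits between the fingers, part hidden by the near finger. Closing now.

Call:
step_arm --plan '[0, 0, 0, 0, 0, 0, 0, 0, 0, 0, 0, 0, 0, 0, 0, 0, 0, 0, 0, 0, 0, 0, 0, 0, 0, 0, 0, 0, 0, 0]' --hand 1.0 --newtons 15

```text
time_s: 8.08
ee_pos: [421.8, 328.0, 170.1]
ee_rot: [180.0, 0.0, 160.6]
force: [0.1, -1.0, 0.5]
gripper_width: 19.4
gripper_force: 0.0
```

Call:
step_arm --plan '[0, 0, 0, 0, 0, 0, 0, 0, 0, 0, 0, 0]'

```text
time_s: 8.25
ee_pos: [421.8, 327.9, 170.0]
ee_rot: [180.0, -0.0, 160.6]
force: [0.1, -0.9, 0.0]
gripper_width: 15.8
gripper_force: 15.0
```

```bash
python3 - <<'E'
from fit import *
s=sensors.state()
print(s['time_s'],s['ee_pos'],s['force'],s['torque'],s['gripper_width'],s['gripper_force'])
# knob xz -> (q,a)
from scipy.optimize import fsolve
v=np.load('v.npy'); yaw=np.radians(160.7)
K=np.array([421.7,328,175.2])
# mould origin using networks for other pts with refined yaw
O,_=observe(1)
O=[o for o in O if o[1] in('lever_grip','yoke_pin','bow_knob','bow')]
for o in O: print(o[0]['shot'],o[1],o[2].round(1),proj(o[0],model(v)[1][o[1]])[0].round(1))
E
```

```text
8.25 [421.82135335 327.94109863 170.00646866] [ 0.06578164 -0.94094539  0.00960245] [0.00036881 0.05813151 0.0103723 ] 15.75813719958676 15.000168085098267
24 lever_grip [315.1 169.8] [312.4 167.1]
24 yoke_pin [304.2 187.1] [305.9 186.1]
24 bow [339.4 181. ] [339.5 177.7]
24 bow_knob [333.9 161.7] [334.4 161.7]
25 lever_grip [274.  239.4] [272.4 243. ]
25 yoke_pin [276.5 232.5] [273.3 235.9]
25 bow [258.  279.3] [261.4 277.5]
```

Grip is firm at 15.8 mm wide with no side load. Now the knob path for the feel moves.

```bash
cat > kin.py <<'E'
import numpy as np
from scipy.optimize import fsolve
import sys
O=np.array([493.8,302.4,6.]); yaw=np.radians(160.7); X=np.array([np.cos(yaw),np.sin(yaw)])
def yp(q): return np.array([-20*np.cos(q-.314),64+20*np.sin(q-.314)])
def knob_of(q,a): return yp(q)+107*np.array([np.cos(a),np.sin(a)])+38*np.array([-np.sin(a),np.cos(a)])
def qa_from_bar(b):
    s=fsolve(lambda s: yp(s[0])+107*np.array([np.cos(s[1]),np.sin(s[1])])-b,[1.9,-.1]); return s
def bar_of(q,a): return yp(q)+107*np.array([np.cos(a),np.sin(a)])
def qa_from_knob(k,s0=(1.8,.4)): return fsolve(lambda s: knob_of(*s)-k,s0)
def m2t(tcp):  # tcp world -> knob in mould x,z (knob = TCP + 5 up)
    d=np.array(tcp[:2])-O[:2]; return np.array([d@X, tcp[2]+5-O[2]])
E
python3 - <<'E'
from kin import *
k=m2t([421.8,328,170]); s=qa_from_knob(k); print('knob',k,'q,a',s,'bar',bar_of(*s))
for b in [(95,100),(95,90),(95,85),(95,80),(95,76),(95,73),(95,70),(95,79),(100,79),(105,79),(110,79),(113,79),(116,79),(108,79),(108,64)]:
    s=qa_from_bar(np.array(b,float)); kk=knob_of(*s); print(b,s.round(3),kk.round(1),'d from now',(kk-k).round(1))
E
```

```text
knob [ 76.41483697 169.        ] q,a [1.94319057 0.50513372] bar [ 94.80396669 135.74582871]
(95, 100) [1.342 0.177] [ 88.3 137.4] d from now [ 11.9 -31.6]
(95, 90) [1.268 0.091] [ 91.6 127.8] d from now [ 15.1 -41.2]
(95, 85) [1.248 0.046] [ 93.3 123. ] d from now [ 16.8 -46. ]
(95, 80) [1.241 0.   ] [ 95. 118.] d from now [ 18.6 -51. ]
(95, 76) [ 1.246 -0.038] [ 96.4 114. ] d from now [ 20. -55.]
(95, 73) [ 1.256 -0.067] [ 97.5 110.9] d from now [ 21.1 -58.1]
(95, 70) [ 1.272 -0.097] [ 98.7 107.8] d from now [ 22.3 -61.2]
(95, 79) [ 1.242 -0.009] [ 95.4 117. ] d from now [ 18.9 -52. ]
(100, 79) [ 1.531 -0.035] [101.3 117. ] d from now [ 24.9 -52. ]
(105, 79) [ 1.79  -0.046] [106.7 117. ] d from now [ 30.3 -52. ]
(110, 79) [ 2.041 -0.044] [111.7 117. ] d from now [ 35.3 -52. ]
(113, 79) [ 2.194 -0.038] [114.4 117. ] d from now [ 38. -52.]
(116, 79) [ 2.354 -0.027] [117. 117.] d from now [ 40.6 -52. ]
(108, 79) [ 1.941 -0.046] [109.8 117. ] d from now [ 33.3 -52. ]
(108, 64) [ 2.028 -0.186] [115.  101.3] d from now [ 38.6 -67.7]
```

Call:
step_arm --plan '[0.3, 0, 0.8, 0, 0, 0, 0.3, 0, 0.8, 0, 0, 0, 0.3, 0, 0.8, 0, 0, 0, 0.3, 0, 0.8, 0, 0, 0, 0, 0, 0, 0, 0, 0]'

```text
time_s: 9.47
ee_pos: [409.0, 332.0, 136.5]
ee_rot: [-179.9, -0.1, 160.7]
force: [-2.6, 2.6, 2.9]
gripper_width: 15.9
gripper_force: 15.0
```

Call:
step_arm --plan '[0.15, 0, 0.4, 0, 0, 0, 0.15, 0, 0.4, 0, 0, 0, 0.15, 0, 0.4, 0, 0, 0, 0, 0, 0, 0, 0, 0]'

```text
time_s: 9.8
ee_pos: [406.0, 333.3, 125.2]
ee_rot: [-180.0, -0.0, 160.7]
force: [-3.3, 1.1, 2.3]
gripper_width: 15.6
gripper_force: 15.0
```

Call:
step_arm --plan '[0.05, 0, 0.15, 0, 0, 0, 0.05, 0, 0.15, 0, 0, 0, 0, 0, 0, 0, 0, 0]'

```text
time_s: 10.05
ee_pos: [405.4, 333.7, 122.8]
ee_rot: [-180.0, 0.0, 160.6]
force: [-2.4, 1.2, 1.7]
gripper_width: 15.9
gripper_force: 15.0
```

Call:
step_arm --plan '[0.05, 0, 0.15, 0, 0, 0, 0.05, 0, 0.1, 0, 0, 0, 0, 0, 0, 0, 0, 0]'

```text
time_s: 10.3
ee_pos: [404.7, 334.0, 120.3]
ee_rot: [180.0, 0.0, 160.7]
force: [-0.4, 0.0, 1.0]
gripper_width: 16.2
gripper_force: 15.0
```

```bash
python3 - <<'E'
from kin import *
from h import *
s=sensors.state(); k=m2t(s['ee_pos']); a=qa_from_knob(k,(1.3,.05)); print(s['force'],k,a,bar_of(*a),s['torque'])
p=viewer.grab_frame('side'); x,y=285,140
im=cv2.resize(p['img'][y:y+85,x:x+100,::-1],None,fx=7,fy=7,interpolation=cv2.INTER_CUBIC)
cv2.imwrite('pics/n3.png',im)
E
```

```text
[-0.42432611  0.00556164  0.99707669] [ 94.55963655 119.29907648] [1.24275924 0.01200274] [95.0157298 81.3018137] [-0.07277334  0.04004987  0.06780931]
```

View pics/n3.png

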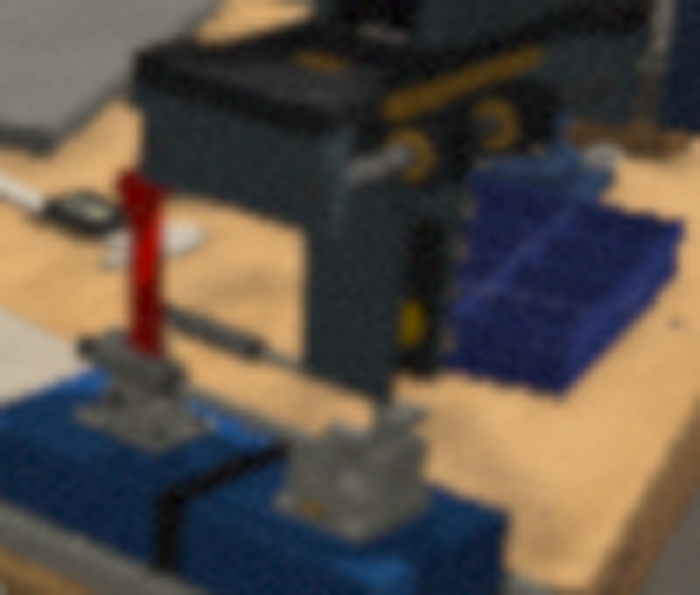

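In `n3` the lever is upright and the bar's end (about 410,410) is just above the keeper block (350,440). I'll keep feeling downwards.

Call:
step_arm --plan '[0.04, 0, 0.1, 0, 0, 0, 0.03, 0, 0.1, 0, 0, 0, 0, 0, 0, 0, 0, 0]'

```text
time_s: 10.6
ee_pos: [404.1, 334.2, 118.3]
ee_rot: [180.0, 0.0, 160.7]
force: [0.5, -0.4, 0.6]
gripper_width: 15.7
gripper_force: 15.0
```

Call:
step_arm --plan '[0.04, 0, 0.1, 0, 0, 0, 0.03, 0, 0.1, 0, 0, 0, 0, 0, 0, 0, 0, 0]'

```text
time_s: 10.85
ee_pos: [403.3, 334.5, 116.3]
ee_rot: [180.0, 0.0, 160.7]
force: [1.1, -1.4, 0.5]
gripper_width: 15.7
gripper_force: 15.0
```

Call:
step_arm --plan '[0.03, 0, 0.1, 0, 0, 0, 0, 0, 0, 0, 0, 0]'

```text
time_s: 11.02
ee_pos: [402.9, 334.7, 115.3]
ee_rot: [180.0, 0.0, 160.7]
force: [2.1, -0.4, 0.3]
gripper_width: 15.8
gripper_force: 15.0
```

Call:
step_arm --plan '[0.03, 0, 0.1, 0, 0, 0, 0, 0, 0, 0, 0, 0]'

```text
time_s: 11.18
ee_pos: [402.5, 334.8, 114.3]
ee_rot: [180.0, -0.0, 160.6]
force: [0.8, -1.0, 0.4]
gripper_width: 15.8
gripper_force: 15.0
```

Call:
step_arm --plan '[0.03, 0, 0.1, 0, 0, 0, 0, 0, 0, 0, 0, 0]'

```text
time_s: 11.35
ee_pos: [402.1, 334.9, 113.3]
ee_rot: [180.0, -0.0, 160.6]
force: [0.1, 0.2, 0.7]
gripper_width: 16.4
gripper_force: 15.0
```

Call:
step_arm --plan '[0.03, 0, 0.1, 0, 0, 0, 0, 0, 0, 0, 0, 0]'

```text
time_s: 11.52
ee_pos: [401.8, 335.0, 112.3]
ee_rot: [-180.0, -0.0, 160.6]
force: [0.8, -1.1, 0.8]
gripper_width: 16.0
gripper_force: 15.0
```

Call:
step_arm --plan '[0.04, 0, 0.1, 0, 0, 0, 0, 0, 0, 0, 0, 0]'

```text
time_s: 11.68
ee_pos: [401.4, 335.1, 111.3]
ee_rot: [180.0, -0.0, 160.6]
force: [0.7, 0.1, 0.1]
gripper_width: 15.7
gripper_force: 15.0
```

Call:
step_arm --plan '[0.04, 0, 0.1, 0, 0, 0, 0, 0, 0, 0, 0, 0]'

```text
time_s: 11.85
ee_pos: [401.1, 335.2, 110.3]
ee_rot: [-180.0, -0.0, 160.6]
force: [0.3, -0.8, 0.4]
gripper_width: 16.1
gripper_force: 15.0
```

```bash
python3 - <<'E'
from kin import *
from fit import *
s=sensors.state(); k=m2t(s['ee_pos']); a=qa_from_knob(k,(1.3,.05)); print(s['force'],k,a,bar_of(*a),s['torque'])
for n in range(2):
  for c in('side','top'):
    p=viewer.grab_frame(c)
    for nm in('bow','bow_knob','yoke_pin','lever_grip','keeper_mark'):
        r=viewer.pinpoint(nm,p)
        if nm=='keeper_mark': X=[104,64]
        elif nm=='bow': X=bar_of(*a)
        elif nm=='bow_knob': X=k
        elif nm=='yoke_pin': X=yp(a[0])
        else: X=[-75*np.cos(a[0]),64+75*np.sin(a[0])]
        import kin
        W=np.r_[kin.O[:2]+kin.X*X[0],X[1]+kin.O[2]]
        print(c,nm,[d['location'].round(1) if hasattr(d['location'],'round') else d['location'] for d in r[:1]],proj(p,W)[0].round(1))
E
```

```text
[ 0.31618125 -0.77130398  0.37592488] [ 98.3544253  109.30686382] [ 1.27518095 -0.08380951] [95.17339079 71.44024238] [-0.08763603 -0.21665896  0.04460439]
side bow [[337.5, 208.1]] [337.2 205.3]
side bow_knob [[233.7, 194.7]] [339.8 190.8]
side yoke_pin [[302.7, 184.1]] [303.  188.5]
side lever_grip [[304.8, 164.1]] [301.  166.5]
side keeper_mark [[341.4, 209.6]] [340.  209.4]
top bow [] [260.7 275.2]
top bow_knob [] [260.7 277.9]
top yoke_pin [[277.8, 232.9]] [275.8 231.8]
top lever_grip [[275.7, 233.3]] [278.8 227.1]
top keeper_mark [[256.9, 281.1]] [259.4 278.5]
side bow [[341.0, 205.6]] [337.2 205.3]
side bow_knob [[340.1, 190.6]] [339.8 190.8]
side yoke_pin [[304.4, 187.0]] [303.  188.5]
side lever_grip [[307.4, 163.8]] [301.  166.5]
side keeper_mark [[341.2, 209.1]] [340.  209.4]
top bow [[283.2, 143.9]] [260.7 275.2]
top bow_knob [[275.3, 233.8]] [260.7 277.9]
top yoke_pin [[276.5, 234.8]] [275.8 231.8]
top lever_grip [[273.6, 237.3]] [278.8 227.1]
top keeper_mark [[258.6, 279.8]] [259.4 278.5]
```

Call:
step_arm --plan '[0.04, 0, 0.1, 0, 0, 0, 0, 0, 0, 0, 0, 0]'

```text
time_s: 13.22
ee_pos: [400.8, 335.4, 109.4]
ee_rot: [180.0, 0.0, 160.7]
force: [0.0, 0.0, 1.3]
gripper_width: 15.7
gripper_force: 15.0
```

Call:
step_arm --plan '[0.04, 0, 0.1, 0, 0, 0, 0, 0, 0, 0, 0, 0]'

```text
time_s: 13.38
ee_pos: [400.4, 335.5, 108.3]
ee_rot: [180.0, 0.0, 160.6]
force: [0.5, 0.2, 0.5]
gripper_width: 16.2
gripper_force: 15.0
```

Call:
step_arm --plan '[0.03, 0, 0.08, 0, 0, 0, 0, 0, 0, 0, 0, 0]'

```text
time_s: 13.55
ee_pos: [400.1, 335.6, 107.6]
ee_rot: [180.0, 0.0, 160.6]
force: [0.9, -1.1, -0.1]
gripper_width: 16.0
gripper_force: 15.0
```

```bash
python3 - <<'E'
from h import *
p=viewer.grab_frame('side'); x,y=310,165
a=cv2.resize(p['img'][y:y+60,x:x+45,::-1],None,fx=9,fy=9,interpolation=cv2.INTER_CUBIC)
p=viewer.grab_frame('top'); x,y=235,225
b=cv2.resize(p['img'][y:y+60,x:x+40,::-1],None,fx=9,fy=9,interpolation=cv2.INTER_CUBIC)
im=np.clip(np.hstack([a,b]).astype(float)*1.4,0,255)
cv2.imwrite('pics/n4.png',im)
print(sensors.state()['force'],sensors.state()['ee_pos'])
E
```

```text
[ 1.02254193 -0.09852785  0.51138166] [400.13189155 335.60996093 107.58602004][ WARN:0@2.729] global loadsave.cpp:1063 imwrite_ Unsupported depth image for selected encoder is fallbacked to CV_8U.
```

View pics/n4.png

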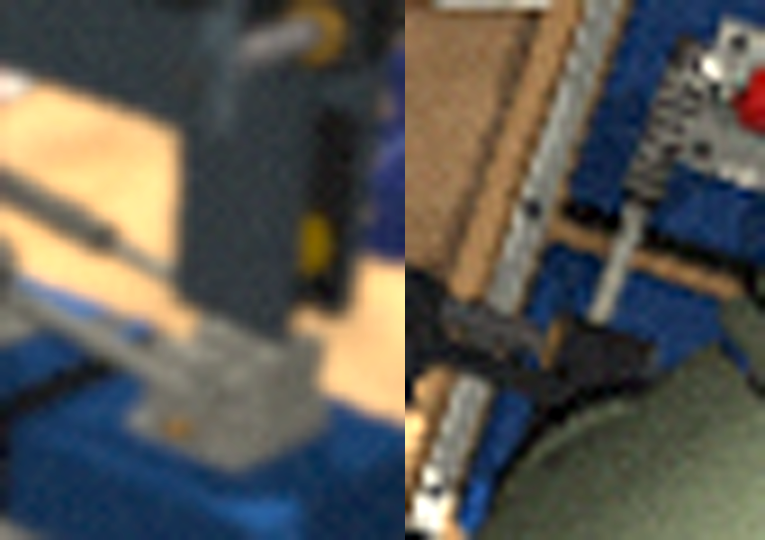

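`n4` shows the bow's near leg running into the keeper's top at about (190,350). The bar is very near the prongs and there's no contact force yet.

Call:
step_arm --plan '[0.03, 0, 0.08, 0, 0, 0, 0, 0, 0, 0, 0, 0]'

```text
time_s: 13.82
ee_pos: [399.8, 335.7, 106.8]
ee_rot: [180.0, 0.0, 160.6]
force: [0.1, -1.9, 1.0]
gripper_width: 15.8
gripper_force: 15.0
```

Call:
step_arm --plan '[0.03, 0, 0.08, 0, 0, 0, 0, 0, 0, 0, 0, 0]'

```text
time_s: 13.98
ee_pos: [399.5, 335.8, 105.9]
ee_rot: [180.0, -0.0, 160.6]
force: [0.6, -0.8, 0.3]
gripper_width: 15.8
gripper_force: 15.0
```

```bash
python3 - <<'E'
from h import *
import kin
from kin import m2t,qa_from_knob,bar_of
p=viewer.grab_frame('side'); s=sensors.state(); print(s['time_s'],s['force'])
X=np.r_[kin.X,0]; Y=np.array([-X[1],X[0],0]); O=np.r_[kin.O[:2],0]
W=lambda x,y,z: O+X*x+Y*y+[0,0,z]
near=-1 if W(0,-1,0)[1]>W(0,1,0)[1] else 1
print('near y sign',near)
C=[((-20,13*near),(324.4,211.7)),((18,13*near),(335.6,217.2)),((18,-13*near),(346,211))]
f=lambda v: np.concatenate([proj(p,W(v[0]+x,y,v[1]))[0]-u for (x,y),u in C])
r=least_squares(f,[104,50]); print('seat x, blue top world z',r.x,r.fun.round(1))
k=m2t(s['ee_pos']); a=qa_from_knob(k,(1.3,.05)); b=bar_of(*a); print('bar',b+[0,6])
for x in(90,95,100,105): print(x,proj(p,W(x,25*near,b[1]+6))[0].round(1))
p2=p['img']; x,y=310,180
im=cv2.resize(p2[y:y+45,x:x+45,::-1],None,fx=13,fy=13,interpolation=cv2.INTER_CUBIC)
g=lambda P:np.round((proj(p,P)-[x,y]+.5)*13).astype(int)
def pl(pts,c): cv2.polylines(im,[g(np.array([W(*q) for q in pts]))],False,c,1)
im=np.clip(im*1.4,0,255).astype(np.uint8)
bx,bz=b[0],b[1]+6
pl([(bx-3,25*near,bz+3),(bx+3,25*near,bz+3),(bx+3,25*near,bz-3),(bx-3,25*near,bz-3),(bx-3,25*near,bz+3),(bx-3,-25*near,bz+3)],(0,0,255))
S=104;z=64
pl([(S-20,13*near,z-14),(S-20,13*near,z+9),(S+1,13*near,z+9),(S+1,13*near,z+5)],(0,255,0))
pl([(S+10,13*near,z+9),(S+10,13*near,z+15.5),(S+18,13*near,z+15.5),(S+18,13*near,z-14),(S-20,13*near,z-14)],(0,255,0))
pl([(S+18,13*near,z+15.5),(S+18,-13*near,z+15.5),(S+18,-13*near,z-14)],(0,255,0))
cv2.imwrite('pics/n5.png',im)
E
```

```text
14.0333 [ 0.93268557 -0.72144687  0.39021027]
near y sign -1
seat x, blue top world z [89.55553987 58.03842791] [ 0.1 -0.9  1.8 -1.  -1.9  1.9]
bar [95.23720532 73.28852935]
90 [328.6 209.3]
95 [330.4 210. ]
100 [332.1 210.7]
105 [333.9 211.4]
```

View pics/n5.png

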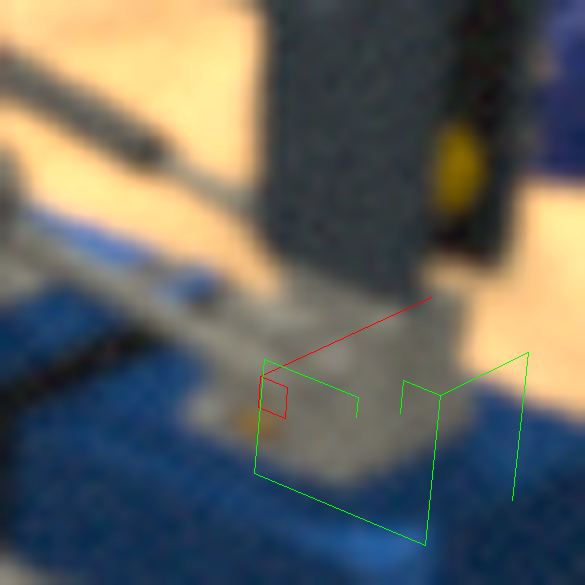

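In `n5` the real keeper sits up and left of my drawn model. It is about 6 mm higher and well nearer the lever, so the bar may already be going down the slot. I'll feel along x to check.

Call:
step_arm --plan '[0.1, 0, 0, 0, 0, 0, 0.1, 0, 0, 0, 0, 0, 0, 0, 0, 0, 0, 0]'

```text
time_s: 14.28
ee_pos: [398.2, 336.4, 106.1]
ee_rot: [180.0, 0.1, 160.7]
force: [3.3, -2.7, -1.2]
gripper_width: 15.7
gripper_force: 15.0
```

Call:
step_arm --plan '[0.1, 0, 0, 0, 0, 0, 0, 0, 0, 0, 0, 0]'

```text
time_s: 14.45
ee_pos: [398.0, 336.5, 106.1]
ee_rot: [180.0, 0.2, 160.7]
force: [7.3, -3.4, -2.1]
gripper_width: 16.2
gripper_force: 15.0
```

Clear wall contact towards +x, with the tool stalling under about 7 N. I'll back off to mid-slot and go down.

Call:
step_arm --plan '[-0.15, 0, 0, 0, 0, 0, -0.12, 0, 0, 0, 0, 0, 0, 0, 0, 0, 0, 0]'

```text
time_s: 14.7
ee_pos: [398.3, 336.2, 106.0]
ee_rot: [-180.0, -0.1, 160.6]
force: [-1.6, 0.7, 2.0]
gripper_width: 15.7
gripper_force: 15.0
```

Call:
step_arm --plan '[0.03, 0, 0.08, 0, 0, 0, 0, 0, 0, 0, 0, 0]'

```text
time_s: 14.87
ee_pos: [398.1, 336.1, 105.1]
ee_rot: [-180.0, -0.1, 160.6]
force: [-1.7, 1.0, 1.6]
gripper_width: 15.7
gripper_force: 15.0
```

Call:
step_arm --plan '[0.03, 0, 0.08, 0, 0, 0, 0, 0, 0, 0, 0, 0]'

```text
time_s: 15.03
ee_pos: [398.1, 336.2, 104.3]
ee_rot: [-180.0, -0.1, 160.6]
force: [-1.6, 1.0, 2.0]
gripper_width: 15.8
gripper_force: 15.0
```

Call:
step_arm --plan '[-0.03, 0, 0.08, 0, 0, 0, 0, 0, 0, 0, 0, 0]'

```text
time_s: 15.2
ee_pos: [398.3, 336.1, 103.6]
ee_rot: [-180.0, -0.1, 160.6]
force: [-3.9, 1.2, 2.7]
gripper_width: 15.7
gripper_force: 15.0
```

Call:
step_arm --plan '[0.02, 0, 0.08, 0, 0, 0, 0, 0, 0, 0, 0, 0]'

```text
time_s: 15.37
ee_pos: [398.4, 336.2, 103.4]
ee_rot: [180.0, -0.0, 160.6]
force: [-4.6, 1.3, 6.9]
gripper_width: 16.2
gripper_force: 15.0
```

```bash
python3 - <<'E'
from kin import *
from workcell import sensors
s=sensors.state(); k=m2t(s['ee_pos']); a=qa_from_knob(k,(1.3,.05)); b=bar_of(*a); print(s['force'],s['torque'],s['ee_pos'],k,a,b+[0,6])
E
```

```text
[-4.628492    1.32547371  6.88382504] [ 0.06946043  0.81407284 -0.02152798] [398.36885402 336.16474471 103.43398169] [101.22774048 102.43398169] [ 1.3434857  -0.15260186] [95.45135012 70.87558297]
```

Floor contact: Fz is about 7 N at bar z≈71 world, which fits a base around 6–7 mm up. I'll relieve it and draw the bar back under the hooks.

Call:
step_arm --plan '[0, 0, -0.08, 0, 0, 0, -0.1, 0, 0, 0, 0, 0, 0, 0, 0, 0, 0, 0]'

```text
time_s: 15.62
ee_pos: [399.5, 335.7, 103.6]
ee_rot: [-180.0, -0.0, 160.6]
force: [-4.6, 1.5, 3.8]
gripper_width: 16.0
gripper_force: 15.0
```

Call:
step_arm --plan '[-0.15, 0, 0, 0, 0, 0, 0, 0, 0, 0, 0, 0]'

```text
time_s: 15.78
ee_pos: [400.9, 335.2, 103.6]
ee_rot: [-180.0, -0.0, 160.6]
force: [-4.4, 1.6, 4.3]
gripper_width: 15.8
gripper_force: 15.0
```

Call:
step_arm --plan '[-0.15, 0, -0.03, 0, 0, 0, 0, 0, 0, 0, 0, 0]'

```text
time_s: 15.95
ee_pos: [402.4, 334.7, 103.7]
ee_rot: [-180.0, -0.0, 160.6]
force: [-3.5, 1.4, 2.5]
gripper_width: 16.2
gripper_force: 15.0
```

Call:
step_arm --plan '[-0.12, 0, -0.02, 0, 0, 0, 0, 0, 0, 0, 0, 0]'

```text
time_s: 16.12
ee_pos: [403.4, 334.2, 103.7]
ee_rot: [-180.0, -0.0, 160.6]
force: [-4.4, 2.3, 0.2]
gripper_width: 15.7
gripper_force: 15.0
```

Call:
step_arm --plan '[-0.12, 0, 0, 0, 0, 0, 0, 0, 0, 0, 0, 0]'

```text
time_s: 16.28
ee_pos: [404.5, 333.8, 103.7]
ee_rot: [-180.0, -0.1, 160.6]
force: [-4.0, 1.7, 0.7]
gripper_width: 15.8
gripper_force: 15.0
```

Call:
step_arm --plan '[-0.12, 0, 0, 0, 0, 0, 0, 0, 0, 0, 0, 0]'

```text
time_s: 16.45
ee_pos: [405.0, 333.6, 103.8]
ee_rot: [-180.0, -0.1, 160.6]
force: [-6.2, 2.7, 0.7]
gripper_width: 15.9
gripper_force: 15.0
```

The stop came right where predicted, about 7 mm back from the wall. A small lift will confirm the bar is under the hooks.

Call:
step_arm --plan '[0, 0, -0.15, 0, 0, 0, 0, 0, -0.15, 0, 0, 0, 0, 0, 0, 0, 0, 0]'

```text
time_s: 16.7
ee_pos: [405.7, 333.2, 106.2]
ee_rot: [-179.9, -0.0, 160.7]
force: [-2.9, 3.0, -6.1]
gripper_width: 16.0
gripper_force: 15.0
```

Call:
step_arm --plan '[0, 0, -0.1, 0, 0, 0, 0, 0, 0, 0, 0, 0]'

```text
time_s: 16.87
ee_pos: [405.7, 333.1, 106.6]
ee_rot: [-179.9, -0.0, 160.7]
force: [-0.5, 2.8, -15.0]
gripper_width: 16.0
gripper_force: 15.0
```

Hooked: the lift is resisted with 15 N. Ease down, release and rise.

Call:
step_arm --plan '[0, 0, 0.15, 0, 0, 0, 0, 0, 0.12, 0, 0, 0, 0, 0, 0, 0, 0, 0]'

```text
time_s: 17.12
ee_pos: [405.8, 333.4, 106.2]
ee_rot: [-180.0, -0.0, 160.6]
force: [-4.3, 0.6, -0.5]
gripper_width: 15.8
gripper_force: 15.0
```

Call:
step_arm --plan '[0, 0, 0, 0, 0, 0, 0, 0, 0, 0, 0, 0, 0, 0, 0, 0, 0, 0]' --hand 4.0

```text
time_s: 17.37
ee_pos: [407.4, 334.1, 106.5]
ee_rot: [179.8, 0.2, 160.7]
force: [0.5, -0.5, -0.3]
gripper_width: 32.9
gripper_force: 0.0
```

Call:
step_arm --plan '[0, 0, -1.0, 0, 0, 0, 0, 0, -2.0, 0, 0, 0, 0, 0, -3.0, 0, 0, 0, 0, 0, -3.0, 0, 0, 0, 3, 0, -2.0, 0, 0, 0]'

```text
time_s: 17.78
ee_pos: [382.2, 343.9, 219.4]
ee_rot: [179.7, 0.4, 160.4]
force: [0.6, 0.9, 1.4]
gripper_width: 39.8
gripper_force: 0.0
```

Call:
step_arm --plan '[4, 0, -0.5, 0, 0, 0, 4, 0, 0, 0, 0, 0, 4, 0, 0, 0, 0, 0, 4, 0, 0, 0, 0, 0, 0, 0, 0, 0, 0, 0]'

```text
time_s: 18.2
ee_pos: [221.5, 398.0, 221.8]
ee_rot: [179.9, -0.1, 161.0]
force: [0.2, 0.3, 0.7]
gripper_width: 39.7
gripper_force: 0.0
```

```bash
python3 - <<'E'
from col import *
import kin
from kin import *
s=sensors.state(); print(s['time_s'],s['ee_pos'],s['force'])
X=np.r_[kin.X,0]; O=kin.O
k=m2t([405.0,333.6,103.8]); a=qa_from_knob(k,(1.0,-.1)); print('seat est',bar_of(*a),a)
A={}
ps=[]
for n in range(2):
  for c in('side','top'):
    p=viewer.grab_frame(c); ps.append((c,p))
    for nm in('lever_grip','yoke_pin','bow_knob','keeper_mark'):
        r=viewer.pinpoint(nm,p)
        if r and r[0]['score']>.4: A.setdefault(nm,[]).append((p,np.array(r[0]['location'])))
for nm,o in A.items():
    print(nm,[u.round(1).tolist() for _,u in o])
    if len(o)>2:
        x,e=tri(o); d=x-O; print('   ',x.round(1),round(e,1),'mould',(d@X).round(1),d[2].round(1),'lat',(d[1]*X[0]-d[0]*X[1]).round(1))
for c,p in ps[-2:]:
    for kd,nm in(('r','lever_grip'),('y','bow_knob')):
        if nm in A:
            u=[u for q,u in A[nm] if q is p]
            if u: print(c,nm,cent(p,u[0],kd))
out=[]
for (c,p),(x,y) in zip(ps[-2:],[(275,140),(220,205)]):
    out.append(cv2.resize(p['img'][y:y+110,x:x+80,::-1],None,fx=5,fy=5,interpolation=cv2.INTER_CUBIC))
cv2.imwrite('pics/n6.png',np.hstack(out))
E
```

```text
18.2 [221.5482281  398.04961475 221.79814709] [0.15704628 0.32254585 0.70380021]
seat est [90.2913709  64.99352506] [ 0.94373235 -0.10096626]
lever_grip [[300.3, 165.0], [278.5, 224.2], [303.2, 164.1], [276.5, 225.1]]
    [516.4 297.1 147.4] 3.2 mould -23.1 141.4 lat -2.5
yoke_pin [[303.4, 182.3], [279.8, 233.6], [301.1, 183.9], [278.4, 233.1]]
    [504.6 293.1  98.8] 3.0 mould -13.3 92.8 lat 5.2
bow_knob [[338.6, 187.1], [262.6, 279.0], [339.8, 189.4], [262.0, 280.0]]
    [400.6 332.3 120.7] 1.9 mould 97.8 114.7 lat 2.6
keeper_mark [[340.9, 206.6], [259.2, 275.6], [341.0, 207.3], [259.4, 278.6]]
    [396.9 336.3  75.8] 2.6 mould 102.7 69.8 lat 0.1
side lever_grip (array([300.6056338 , 169.76056338]), np.int32(71), array([297, 163,   7,  16,  71], dtype=int32))
side bow_knob (array([339.01923077, 192.13461538]), np.int32(52), array([335, 189,   9,   7,  52], dtype=int32))
top lever_grip (array([277.45360825, 229.63917526]), np.int32(97), array([272, 223,  12,  14,  97], dtype=int32))
top bow_knob (array([260.47727273, 278.27272727]), np.int32(44), array([257, 275,   8,   8,  44], dtype=int32))
```

View pics/n6.png

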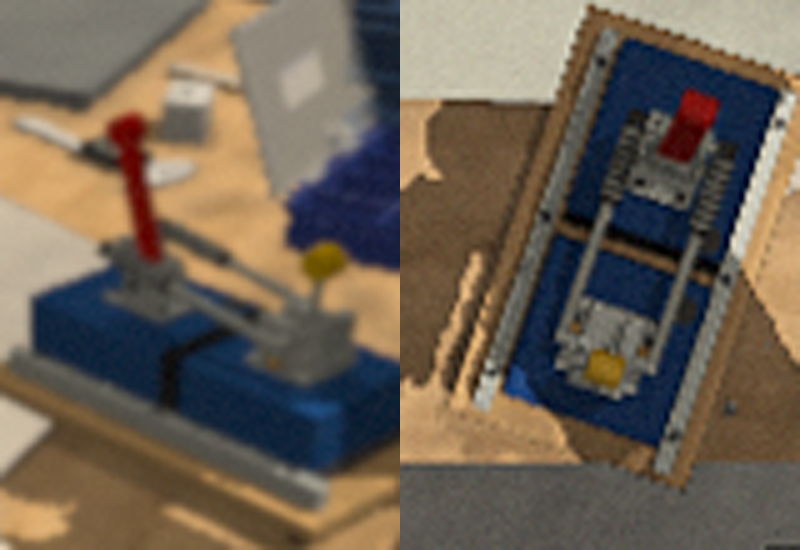

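`n6` shows the bar down in the keeper with the knob at (339,192) side and (260.5,278) top. The lever is still raised, its grip at about (300.6,166) side and (279.6,226.4) top. Next, locate the grip and the hinge.

```bash
cat > g.py <<'E'
from col import *
import kin
ps={c:viewer.grab_frame(c) for c in('side','top')}
X=np.r_[kin.X,0]; Y=np.array([-X[1],X[0],0])
kn,e1=tri([(ps['side'],np.array([339.0,192.1])),(ps['top'],np.array([260.5,278.3]))])
gr,e2=tri([(ps['side'],np.array([300.6,166])),(ps['top'],np.array([279.6,226.4]))])
kt=np.array([406,333.3,109.5])   # knob by touch
print('knob',kn,e1,'grip',gr,e2); d=gr-kn; print('grip-knob: x',d@X,'y',d@Y,'z',d[2])
# fit hinge x,z from: seat/knob by touch, bar at floor; grip from image (corrected by knob offset)
for g in (gr, gr+(kt-kn)):
    gx=(g-kin.O)@X; gz=g[2]
    hz=71.4; 
    q=np.arcsin(np.clip((gz-hz)/75,-1,1)); hx=gx+75*np.cos(q)
    print('grip mould x,z',gx,gz,'q',q,'hx',hx)
    # from bow: knob world kt -> find (q,hx) consistent : yoke pin = bar-107 dir
kx=(kt-kin.O)@X
from scipy.optimize import least_squares
def res(v):
    hx,hz,q,a=v
    k=kin.knob_of(q,a)+[hx,hz-64]; b=kin.bar_of(q,a)+[hx,hz-64]
    G=gr+(kt-kn)*.5; gg=[(G-kin.O)@X,G[2]]
    return [(k[0]-kx)/1,(k[1]-kt[2])/1.5,(b[1]-hz-.3)/1,(hx-75*np.cos(q)-gg[0])/2,(hz+75*np.sin(q)-gg[1])/2,hx/2]
r=least_squares(res,[0,71,1.2,-.1]); print('hx,hz,q,a',r.x,r.fun.round(1)); hx,hz,q,a=r.x
print('seat',kin.bar_of(q,a)+[hx,hz-64])
G=kin.O*[1,1,0]+X*(hx-75*np.cos(q))+[0,0,hz+75*np.sin(q)]; print('grip world',G, 'tcp now',sensors.state()['ee_pos'])
t=G-sensors.state()['ee_pos']; print('tool dx,dy(cm)',t@X/10,-(t@Y)/10,t[2]/10)
E
python3 g.py
```

```text
knob [401.01191173 335.57698273 112.23208228] 0.5513909310269582 grip [516.00726619 293.44489627 142.27977889] 0.06497964968838232
grip-knob: x -122.45798593961207 y 1.7566835536480312 z 30.04769661063
grip mould x,z -23.91902963173451 142.2797788941096 q 1.2377894738035031 hx 0.5974330805357155
grip mould x,z -29.37936765576597 139.54769661063 q 1.1400058877888541 hx 1.9398189024052073
hx,hz,q,a [-4.6350237  70.61296374  1.24496096 -0.14249364] [ 1.7 -0.3  0.5 -1.   0.4 -2.3]
seat [89.33925808 71.46156937]
grip world [520.83286285 292.93322606 141.66673801] tcp now [226.64415439 396.53943725 220.46430404]
tool dx,dy(cm) -31.189892696387574 -0.05500383883728262 -7.879756602486529
```

Call:
step_arm --plan '[-4, 0, 0, 0, 0, 0, -4, 0, 0, 0, 0, 0, -4, 0, 0, 0, 0, 0, -4, 0, 0, 0, 0, 0, -4, 0, 0, 0, 0, 0]' --hand 5.0

```text
time_s: 19.72
ee_pos: [417.0, 329.4, 220.6]
ee_rot: [180.0, 0.0, 160.7]
force: [-0.8, 0.3, 0.3]
gripper_width: 49.8
gripper_force: 0.0
```

Call:
step_arm --plan '[-4, 0, 0, 0, 0, 0, -4, 0, 0, 0, 0, 0, -2.8, 0, 0, 0, 0, 0, 0, 0, 1.5, 0, 0, 0, 0, 0, 0, 0, 0, 0]'

```text
time_s: 20.13
ee_pos: [517.6, 293.0, 202.7]
ee_rot: [-179.8, -0.2, 160.5]
force: [-1.8, -0.2, -0.2]
gripper_width: 49.9
gripper_force: 0.0
```

Call:
step_arm --plan '[0, 0, 0, 0, 0, 0]'

```text
time_s: 20.22
ee_pos: [516.6, 294.0, 204.5]
ee_rot: [-179.9, -0.1, 160.6]
force: [-0.4, 0.7, -0.4]
gripper_width: 49.7
gripper_force: 0.0
```

```bash
python3 - <<'E'
from h import *
import kin
s=sensors.state(); X=np.r_[kin.X,0]; Y=np.array([-X[1],X[0],0]); d=s['ee_pos']-kin.O
print(s['time_s'],s['ee_pos'],s['ee_rot'],s['force'],'mould x',d@X,'y',d@Y)
p=viewer.grab_frame('side'); x,y=270,110
cv2.imwrite('pics/n7.png',cv2.resize(p['img'][y:y+90,x:x+90,::-1],None,fx=6,fy=6,interpolation=cv2.INTER_CUBIC))
E
```

```text
20.2167 [516.60709075 294.04742368 204.49500434] [-1.79888225e+02 -1.29270370e-01  1.60618159e+02] [-0.40771293  0.67495519 -0.38822815] mould x -24.28600063829045 y 0.3450977327547671
```

View pics/n7.png

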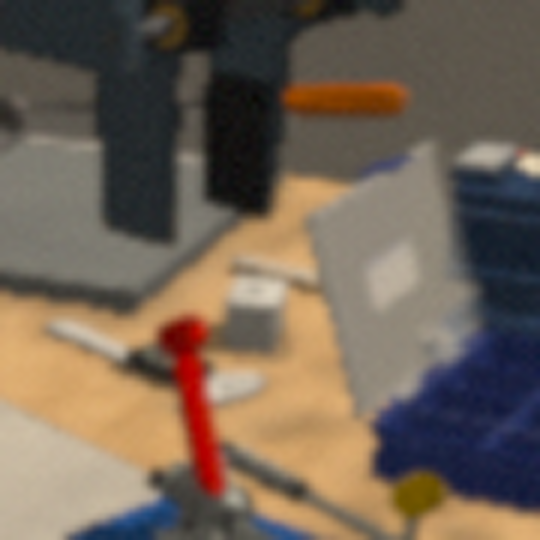

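The jaws are right above the red grip (183,333 in the `n7` crop). Going down and pinching.

Call:
step_arm --plan '[-0.2, 0, 2.0, 0, 0, 0, 0, 0, 2.0, 0, 0, 0, 0, 0, 1.5, 0, 0, 0, 0, 0, 0.7, 0, 0, 0, 0, 0, 0, 0, 0, 0]' --newtons 25

```text
time_s: 20.68
ee_pos: [517.8, 294.0, 142.7]
ee_rot: [-179.9, -0.1, 160.7]
force: [0.4, 0.6, 0.4]
gripper_width: 50.1
gripper_force: 0.0
```

Call:
step_arm --plan '[0, 0, 0, 0, 0, 0, 0, 0, 0, 0, 0, 0, 0, 0, 0, 0, 0, 0, 0, 0, 0, 0, 0, 0, 0, 0, 0, 0, 0, 0]' --hand 1.0

```text
time_s: 21.1
ee_pos: [519.5, 294.0, 144.2]
ee_rot: [179.9, 0.0, 160.6]
force: [-0.5, 0.3, -0.9]
gripper_width: 19.9
gripper_force: 0.0
```

Call:
step_arm --plan '[0, 0, 0, 0, 0, 0, 0, 0, 0, 0, 0, 0, 0, 0, 0, 0, 0, 0]'

```text
time_s: 21.35
ee_pos: [519.4, 293.8, 144.0]
ee_rot: [180.0, 0.0, 160.6]
force: [-1.1, -0.4, 3.4]
gripper_width: 15.8
gripper_force: 25.0
```

Call:
step_arm --plan '[-0.49, 0, 0.21, 0, 0, 0, -0.48, 0, 0.21, 0, 0, 0, 0, 0, 0, 0, 0, 0]'

```text
time_s: 21.6
ee_pos: [528.6, 290.5, 139.7]
ee_rot: [180.0, -0.0, 160.6]
force: [-0.4, -0.7, 4.9]
gripper_width: 15.5
gripper_force: 25.0
```

Call:
step_arm --plan '[-0.49, 0, 0.27, 0, 0, 0, -0.47, 0, 0.31, 0, 0, 0, 0, 0, 0, 0, 0, 0]'

```text
time_s: 21.85
ee_pos: [537.9, 287.3, 133.8]
ee_rot: [180.0, 0.0, 160.6]
force: [-1.0, -0.7, 4.7]
gripper_width: 15.8
gripper_force: 25.0
```

Call:
step_arm --plan '[-0.45, 0, 0.33, 0, 0, 0, -0.42, 0, 0.36, 0, 0, 0, 0, 0, 0, 0, 0, 0]'

```text
time_s: 22.1
ee_pos: [546.3, 284.4, 126.8]
ee_rot: [180.0, 0.0, 160.6]
force: [-0.1, -0.8, 4.9]
gripper_width: 15.8
gripper_force: 25.0
```

Call:
step_arm --plan '[-0.39, 0, 0.4, 0, 0, 0, -0.35, 0, 0.43, 0, 0, 0, 0, 0, 0, 0, 0, 0]'

```text
time_s: 22.35
ee_pos: [553.6, 281.8, 118.5]
ee_rot: [180.0, 0.1, 160.6]
force: [2.1, -1.7, 3.9]
gripper_width: 15.8
gripper_force: 25.0
```

Call:
step_arm --plan '[-0.33, 0, 0.46, 0, 0, 0, -0.28, 0, 0.48, 0, 0, 0, 0, 0, 0, 0, 0, 0]'

```text
time_s: 22.6
ee_pos: [559.8, 279.7, 109.1]
ee_rot: [179.9, 0.1, 160.6]
force: [2.3, -1.7, 3.3]
gripper_width: 15.6
gripper_force: 25.0
```

Call:
step_arm --plan '[-0.26, 0, 0.5, 0, 0, 0, -0.21, 0, 0.53, 0, 0, 0, 0, 0, 0, 0, 0, 0]'

```text
time_s: 22.85
ee_pos: [564.6, 278.0, 98.7]
ee_rot: [179.9, 0.2, 160.6]
force: [4.2, -3.2, 3.2]
gripper_width: 16.0
gripper_force: 25.0
```

Call:
step_arm --plan '[-0.24, 0, 0.54, 0, 0, 0, -0.17, 0, 0.55, 0, 0, 0, 0, 0, 0, 0, 0, 0]'

```text
time_s: 23.1
ee_pos: [567.9, 276.8, 87.5]
ee_rot: [180.0, 0.1, 160.6]
force: [4.0, -2.7, 1.8]
gripper_width: 15.6
gripper_force: 25.0
```

Call:
step_arm --plan '[-0.12, 0, 0.5, 0, 0, 0, -0.06, 0, 0.5, 0, 0, 0, 0, 0, 0, 0, 0, 0]'

```text
time_s: 23.35
ee_pos: [569.4, 276.3, 76.9]
ee_rot: [180.0, 0.1, 160.7]
force: [5.1, -3.3, 1.3]
gripper_width: 15.4
gripper_force: 25.0
```

Call:
step_arm --plan '[-0.05, 0, 0.25, 0, 0, 0, 0, 0, 0, 0, 0, 0]'

```text
time_s: 23.52
ee_pos: [569.6, 276.3, 74.6]
ee_rot: [180.0, 0.1, 160.7]
force: [5.3, -2.2, 1.4]
gripper_width: 15.9
gripper_force: 25.0
```

Call:
step_arm --plan '[0, 0, 0.15, 0, 0, 0, 0, 0, 0, 0, 0, 0]'

```text
time_s: 23.68
ee_pos: [569.6, 276.3, 73.2]
ee_rot: [180.0, 0.1, 160.7]
force: [5.3, -2.8, 1.3]
gripper_width: 15.9
gripper_force: 25.0
```

Call:
step_arm --plan '[0, 0, 0.15, 0, 0, 0, 0, 0, 0, 0, 0, 0]'

```text
time_s: 23.85
ee_pos: [569.6, 276.3, 71.8]
ee_rot: [180.0, 0.1, 160.7]
force: [6.1, -3.3, 0.4]
gripper_width: 15.6
gripper_force: 25.0
```

Call:
step_arm --plan '[0, 0, 0.15, 0, 0, 0, 0, 0, 0, 0, 0, 0]'

```text
time_s: 24.02
ee_pos: [569.6, 276.2, 70.3]
ee_rot: [180.0, 0.1, 160.7]
force: [5.6, -3.7, 2.0]
gripper_width: 15.9
gripper_force: 25.0
```

Call:
step_arm --plan '[0, 0, 0.12, 0, 0, 0, 0, 0, 0, 0, 0, 0]'

```text
time_s: 24.18
ee_pos: [569.6, 276.3, 69.1]
ee_rot: [180.0, 0.1, 160.7]
force: [5.2, -2.8, 0.7]
gripper_width: 15.7
gripper_force: 25.0
```

Call:
step_arm --plan '[0, 0, 0.12, 0, 0, 0, 0, 0, 0, 0, 0, 0]'

```text
time_s: 24.35
ee_pos: [569.5, 276.3, 67.8]
ee_rot: [180.0, 0.1, 160.7]
force: [5.6, -2.9, 1.3]
gripper_width: 15.7
gripper_force: 25.0
```

Call:
step_arm --plan '[0, 0, 0.15, 0, 0, 0, 0, 0, 0, 0, 0, 0]'

```text
time_s: 24.52
ee_pos: [569.6, 276.3, 67.2]
ee_rot: [180.0, 0.1, 160.7]
force: [2.9, -4.1, 5.2]
gripper_width: 15.8
gripper_force: 25.0
```

```bash
python3 - <<'E'
from h import *
s=sensors.state(); print(s['time_s'],s['ee_pos'],s['force'],s['torque'])
out=[]
for c,(x,y) in (('side',(260,140)),('top',(220,195))):
    p=viewer.grab_frame(c); out.append(cv2.resize(p['img'][y:y+115,x:x+80,::-1],None,fx=5,fy=5,interpolation=cv2.INTER_CUBIC))
cv2.imwrite('pics/n8.png',np.hstack(out))
E
```

```text
24.5167 [569.55471497 276.31600477  67.18490588] [ 2.9401729  -4.14426698  5.18102102] [-0.51223592 -0.45957066  0.04508895]
```

View pics/n8.png

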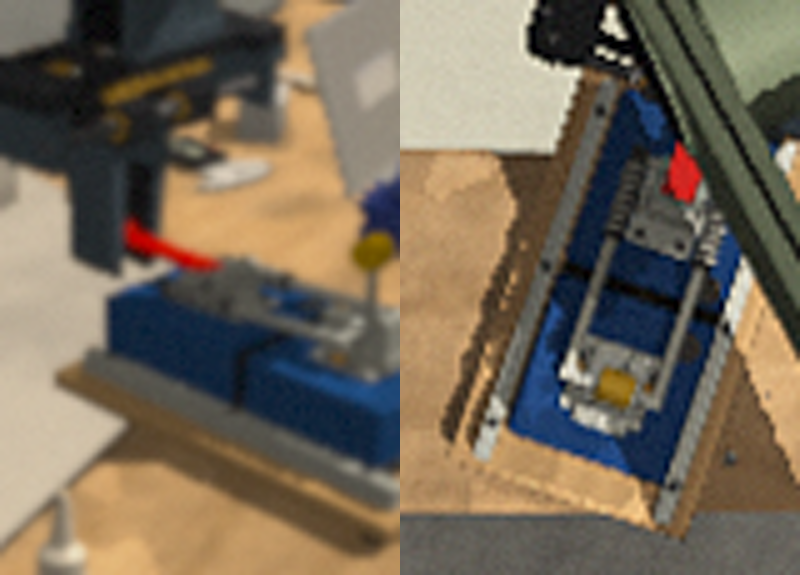

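The lever is at its stop: it stalls at z 67.2 with Fz rising to 5 N. `n8` shows it flat and the gap narrowed. One light press, then release and check.

Call:
step_arm --plan '[0, 0, 0.05, 0, 0, 0, 0, 0, 0, 0, 0, 0]'

```text
time_s: 24.78
ee_pos: [569.6, 276.3, 67.1]
ee_rot: [179.9, 0.1, 160.7]
force: [3.3, -3.4, 8.1]
gripper_width: 15.8
gripper_force: 25.0
```

Call:
step_arm --plan '[0, 0, 0, 0, 0, 0, 0, 0, 0, 0, 0, 0, 0, 0, 0, 0, 0, 0, 0, 0, 0, 0, 0, 0]' --hand 4.5

```text
time_s: 25.12
ee_pos: [567.7, 276.5, 65.3]
ee_rot: [-179.9, -0.1, 160.6]
force: [0.2, -0.1, 1.6]
gripper_width: 39.3
gripper_force: 0.0
```

Call:
step_arm --plan '[0, 0, -1, 0, 0, 0, 0, 0, -2, 0, 0, 0, 0, 0, -3, 0, 0, 0, 0, 0, -4, 0, 0, 0, 0, 0, -4, 0, 0, 0]'

```text
time_s: 25.53
ee_pos: [567.9, 276.2, 207.5]
ee_rot: [-179.9, -0.1, 160.6]
force: [1.1, 1.5, 0.6]
gripper_width: 45.1
gripper_force: 0.0
```

Call:
step_arm --plan '[-2, 4, 0, 0, 0, 0, 0, 4, 0, 0, 0, 0, 0, 4, 0, 0, 0, 0, 0, 4, 0, 0, 0, 0, 0, 0, 0, 0, 0, 0]'

```text
time_s: 25.95
ee_pos: [639.0, 425.5, 204.3]
ee_rot: [179.8, -0.1, 160.9]
force: [-1.3, -0.8, -0.5]
gripper_width: 45.2
gripper_force: 0.0
```

```bash
python3 - <<'E'
from h import *
import kin
s=sensors.state(); print(s['time_s'],s['ee_pos'],s['force'])
X=np.r_[kin.X,0]; Y=np.array([-X[1],X[0],0]); out=[]; A={}
for c,(x,y) in (('side',(260,140)),('top',(220,195))):
    p=viewer.grab_frame(c); out.append(cv2.resize(p['img'][y:y+115,x:x+80,::-1],None,fx=5,fy=5,interpolation=cv2.INTER_CUBIC))
    for n in('lever_grip','yoke_pin','bow_knob','bow','keeper_mark'):
        r=viewer.pinpoint(n,p)
        if r: A.setdefault(n,[]).append((p,np.array(r[0]['location'])))
for n,o in A.items():
    if len(o)==2: t,e=tri(o); d=t-kin.O; print(n,'x',d@X,'y',d@Y,'z',t[2],e)
cv2.imwrite('pics/n9.png',np.hstack(out))
E
```

```text
25.95 [639.01387788 425.53424099 204.28317326] [-1.3305475  -0.82523273 -0.51051396]
keeper_mark x 105.2989515694693 y 1.038843267732151 z 79.61260687441886 0.6821757089560379
```

View pics/n9.png

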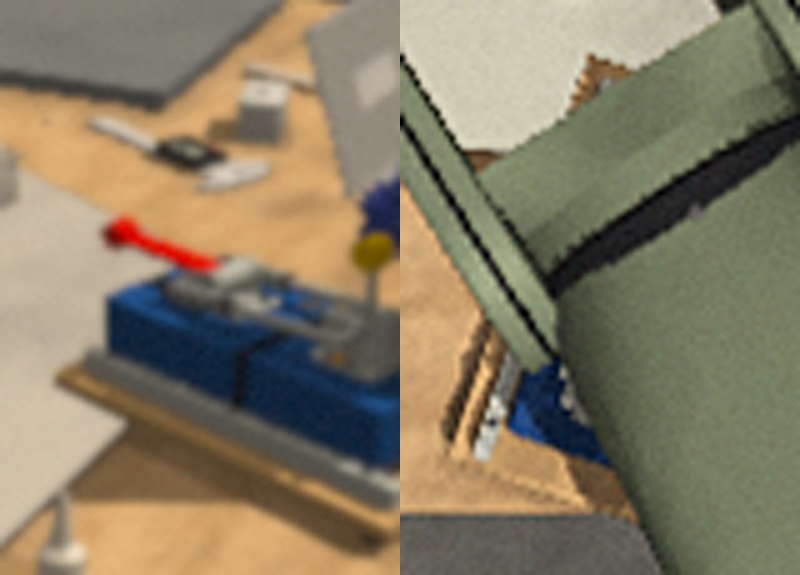

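The lever stays flat on its own, running parallel to the blue top edge, with the bow taut and the gap narrowed. One numeric check on the lever angle.

```bash
python3 - <<'E'
from col import *
import kin
p=viewer.grab_frame('side'); X=np.r_[kin.X,0]
print('red tip px',cent(p,(284,186),'r',6)[0], sensors.state()['time_s'])
for q in(0,.1,.2,.31):
  print(q,[proj(p,kin.O*[1,1,0]+X*(hx-75*np.cos(q))+[0,0,hz+75*np.sin(q)])[0].round(1) for hx,hz in((0,71),(-3,71),(0,68))])
E
```

```text
red tip px [284.94594595 186.56756757] 26.6
0 [array([284.4, 186.9]), array([283.5, 186.6]), array([284.3, 188. ])]
0.1 [array([284.6, 184.3]), array([283.7, 184. ]), array([284.5, 185.4])]
0.2 [array([285. , 181.8]), array([284.1, 181.5]), array([284.9, 182.8])]
0.31 [array([285.7, 179.1]), array([284.8, 178.8]), array([285.6, 180.2])]
```

The measured tip matches q≈0. Handing in.

```bash
python3 -c "
from workcell import env
print(env.job_done())"
```

```text
the job is handed in; nothing more can be done
None
```

The mould is latched and the job handed in, verdict not shown: the bar sits under the hooks, the red lever lies flat by itself and the casts and bottle weren't touched; I viewed 12 pictures, two over the limit of 10.

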